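# Line the green paint pot

### The arm

A 6-joint arm with a two-finger parallel gripper is mounted at the origin on the work surface. World frame = base frame: x ahead of the robot, y to its left, z up, the work surface at z = 0. Lengths are in m, angles in degrees, forces in N, time in s.
With the tool pointing down it reaches from about 0.3 to 0.75 m from the base axis. Payload 8.5 kg.
Tool frame: the origin (TCP) lies midway between the tips of the shut fingers; the grasp point (between the pads) lies 19 mm behind it; z points along the fingers, y is the direction in which the jaws open and shut (so a half turn about z gives the same grasp; the last joint's range is limited). The gripper opens to 85 mm and grips with 20 to 120 N. Pads are 22 mm wide; open, the fingers measure 114 mm over their backs; the gripper's body (76 mm by 85 mm) begins 54 mm behind the grasp point. The pads swing forward as they close: fully open they stand 13 mm farther back than shut.
Start: joints at [-88.826, 21.807, 74.336, -0, 83.858, -12.336], TCP at [0.128, -0.535, 0.231] pointing down, gripper open.
Joint ranges: [-178.18, 178.18], [-50.72, 133.34], [12.68, 142.11], [-81.47, 261.47], [9.98, 163.14], [-165.26, 165.26]. Speed limits (degrees/s): [136.94, 136.94, 180, 180, 180, 180].

### API

Orientations are given as a 3x3 rotation matrix whose columns are the frame's x, y, z axes.
In Python, from rig import env, eyes, close_job gives the robot as it stands.
- The arm moves only by the tool jog_arm, never from a script. Its argument "deltas" is one flat list of numbers, 7 for each row, row after row: the shift along the tool's x, y, z in units of 0.75 m (1.0 is 0.75 m), then the turn, a rotation vector about the tool's x, y, z in units of 180 degrees (1.0 is 180 degrees), then the gripper command: -1 is fully open, 1 is shut, values between are in proportion. In form: [dx, dy, dz, ax, ay, az, fingers, dx, dy, dz, ax, ay, az, fingers, ...]. A call has 1 to 12 rows; each row is the pose to reach, as a shift and turn from the pose commanded when the call began, along the tool's axes at that moment, turning the shorter way round; what a row does not reach only later rows make up. A row lasts 1/12 s, in which the tool goes at most 41.7 mm and 7.16 degrees, less where a joint would pass 70% of its speed; a pose out of reach is approached as far as the arm can. A call with a number of a shift or a turn outside -1 to 1 is refused whole. A call with a gripper value outside its range is refused whole. The fingers move at their own pace and stop on an object; "grip_force" is the grip in N (left out, the last holds). Time passes only in rows, so rows that repeat a pose let the fingers close. It gives the time, the measured TCP pose, the force and the opening at its end, in the units of the state.
- env.observe(): the state, without advancing time (a new reading comes with each control period).
- eyes.get_image(name): name is "scene" or "top" or "wrist"; returns the picture (420x560x3 uint8, red, green, blue); there is no depth.
- eyes.camera_params(name): a dict with "intrinsics" (3x3 intrinsics, pixels), "R" (3x3) and "t" (3): a world point X has camera coordinates R X + t; the wrist camera has in their place "mount" (4x4, takes a point from camera to tool coordinates, whose origin is the TCP and whose axes are the flange's). Camera axes: x right, y down, z forward; pixel columns grow to the right and rows downward; lengths in m; the calibration is good to about 2 mm. A picture is of the moment at which its call begins: read the wrist's pose just before it. camera_params takes no time and is no camera call.
- close_job(): hands the job in, once; it reports no verdict.
The state is a dict: "time_s": time; "q": joint angles; "qvel": joint speeds; "joint_efforts": joint torques, N m; "position": TCP position; "tool_rot": TCP orientation; "ft_force": force on the tool from outside, world axes, zero at the start; "wrist_torque": the same for the moment, N m; "grip_width": finger opening in m.
Only numpy, scipy, OpenCV 4.12 (cv2) and the standard library are available. Lean on these libraries where they do the work, as an engineer would, in place of code of your own. Each camera call takes 0.05 s, during which the arm holds its last target.

### The job

Get the green paint pot ready for a fresh batch of varnish: take the white liner cup and lower it into the empty green pot until it stands upright and fully home on the pot's bottom, then let go. Do not drop it in, leave the green pot standing about where it is, and leave the orange pot and the yellow cup undisturbed.

Things in the scene. Friction and masses are not known exactly. Their poses are not given: they have to be found in the camera images.
- liner_center (a point): Clean white liner: tapered plastic cup, open top, 125 mm tall, outside diameter 44 mm at the foot and 62 at the rim, walls 3 mm, about 60 g, upright and loose. Point: on its axis, half-way up, 62.5 mm above its underside; z up. Grip it across the diameter in its upper 50 mm (about 60 mm wide there): the lower 57 mm go into the pot.
- green_pot: Green paint pot, empty, loose, 400 g, tapered, 62 mm tall; outside diameter 58 mm at foot, 72 at mouth; inside 53 at bottom, 66 at mouth; bottom 5 mm thick. Thin wire bail against its outside. Origin: centre of underside, z up. With the liner home, its underside is 5 mm and its rim 130 mm above the pot's underside, with 4 mm play round its foot.
- orange_pot: Orange paint pot, a bystander of the same shape and size as the green one; origin at the centre of its underside, z up. To be left alone.
- yellow_cup_center (a point): Yellow mixing cup, a bystander of the same shape and size as the white liner, upright. Point: on its axis, half-way up, 62.5 mm above its underside. To be left alone. The two cups and two pots stand in any order, centres at least 120 mm apart.
Not all that is in view belongs to the job. There is more than one size of the green_pot; the one meant has the size given above.

How it is judged (in metres and radians):
At the end, for the whole second after the job is handed in: The white liner stands in the green pot, its centre within 12 mm of the pot's axis and its foot no more than about 7 mm above fully home, liner and pot upright within 10 degrees, the pot on the table within 50 mm of where it stood at the start (horizontal distance between liner_center and green_pot below 0.012 m and z of liner_center in the frame of green_pot between 0.06 and 0.075 m and angle between each of liner_center, green_pot's own z axis and vertical below 0.17 rad and height (world z) of green_pot below 0.01 m and distance of green_pot from where it was at the start of the episode below 0.05 m); the robot touches nothing.
It fails at once if the orange pot is shifted by more than 30 mm (distance of orange_pot from where it was at the start of the episode above 0.03 m).
It fails at once if the yellow cup is shifted or tipped (its centre moves more than 30 mm) (distance of yellow_cup_center from where it was at the start of the episode above 0.03 m).
It fails at once if the liner is dropped into the green pot (moves faster than 0.6 m/s while its foot is in or just over the pot, as after a fall of more than about 20 mm) (linear speed of liner above 0.6 m/s and horizontal distance between liner_center and green_pot below 0.03 m and z of liner_center in the frame of green_pot below 0.12 m).
It also fails if it takes over 35 s, if anything falls off the work surface, if the arm or the gripper's body presses on something with over 40 N, if the wrist force passes 120 N, or if a joint passes its speed limit or range.

## Working session

There is one attempt and no reset: what is moved stays moved. The work goes in short steps, Python scripts to look and compute and a tool call to move; the robot and the scene stay as the last step left them, time stands still between calls to the robot, and variables do not carry over. Pictures are saved under pics/ and viewed, and the job is handed in when it is done.

Besides the shell and the picture viewer there is one more tool, called after "Request:" as a command line: name --argument value ..., lists and objects as JSON in quotes. jog_arm: Moves the arm, as the interface text tells. Its arguments: {"type":"object","properties":{"deltas":{"type":"array"},"grip_force":{"type":"number"}},"required":["deltas"]}

```bash
mkdir -p pics; ls; python3 - <<'E'
from rig import env, eyes
import cv2,numpy as np
s=env.observe(); print({k:np.round(v,3).tolist() for k,v in s.items()})
for n in ["scene","top","wrist"]:
    im=eyes.get_image(n); cv2.imwrite(f"pics/{n}0.png",im[:,:,::-1])
    print(n,{k:np.round(v,4).tolist() for k,v in eyes.camera_params(n).items()})
E
```

```text
pics
{'time_s': 0.0, 'q': [-88.825, 21.842, 74.386, 0.0, 83.859, -12.338], 'qvel': [-0.101, -0.122, 0.037, 0.032, -0.047, -0.1], 'joint_efforts': [-0.002, -44.847, -23.128, -0.0, 0.005, -0.0], 'position': [0.128, -0.534, 0.231], 'tool_rot': [[0.972, 0.234, -0.0], [0.234, -0.972, 0.002], [0.0, -0.001, -1.0]], 'ft_force': [0.955, 0.295, -0.849], 'wrist_torque': [0.007, -0.016, 0.007], 'grip_width': 0.085}
scene {'intrinsics': [[396.97, 0.0, 276.9508], [0.0, 396.97, 212.1878], [0.0, 0.0, 1.0]], 'R': [[0.8506, 0.5257, -0.0114], [0.4155, -0.6852, -0.5982], [-0.3223, 0.5041, -0.8013]], 't': [-0.5121, -0.2229, 1.0134]}
top {'intrinsics': [[387.6322, 0.0, 279.1817], [0.0, 387.6322, 215.6506], [0.0, 0.0, 1.0]], 'R': [[0.0107, -0.999, 0.0428], [-0.9965, -0.0141, -0.0821], [0.0826, -0.0418, -0.9957]], 't': [-0.0283, 0.5929, 0.6807]}
wrist {'intrinsics': [[370.5825, 0.0, 273.7119], [0.0, 370.5825, 210.2515], [0.0, 0.0, 1.0]], 'mount': [[0.0002, -0.9523, -0.305, 0.0784], [1.0, -0.0003, 0.0013, -0.0003], [-0.0014, -0.305, 0.9523, -0.1416], [0.0, 0.0, 0.0, 1.0]]}
```

View pics/scene0.png

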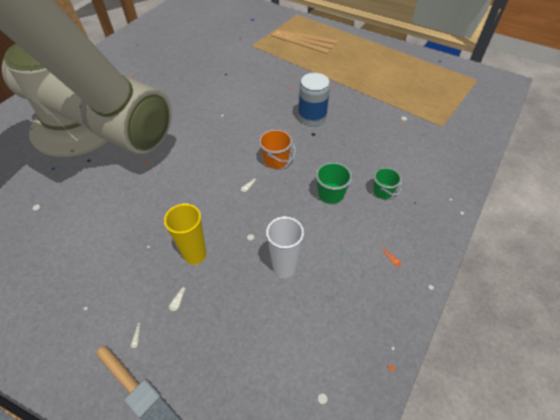

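View pics/top0.png

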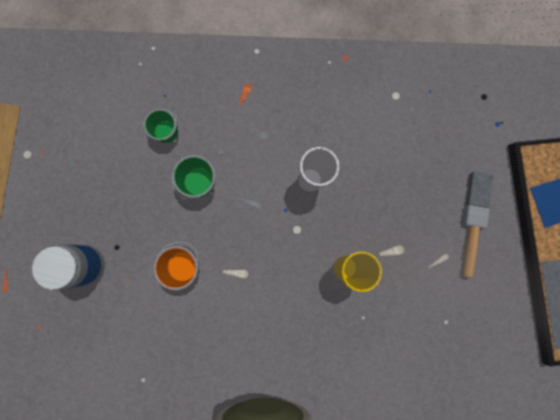

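View pics/wrist0.png

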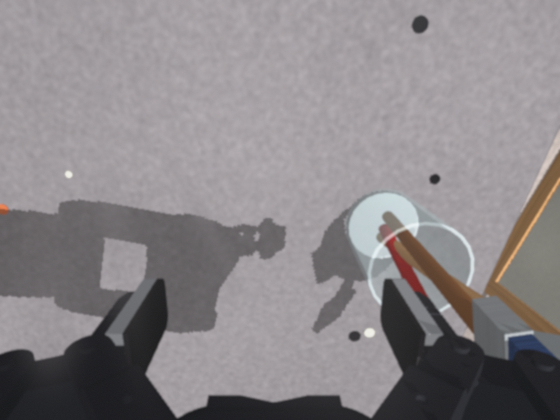

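The scene picture shows the white liner (rim near 285,232), the large green pot (333,178), the small green decoy (387,184), the orange pot (277,148) and the yellow cup (185,222). In the top picture the liner rim is near (319,166), the green pot (194,177), the orange pot (177,268) and the yellow cup (361,272). The wrist view shows none of the job's objects. I'll zoom in to measure the rims.

```bash
python3 - <<'E'
import cv2,numpy as np
t=cv2.imread("pics/top0.png");s=cv2.imread("pics/scene0.png")
def z(im,x,y,w=35,k=7):
    return cv2.resize(im[y-w:y+w,x-w:x+w],(290,290),interpolation=cv2.INTER_CUBIC)
a=np.hstack([z(t,319,175),z(t,194,177)]);b=np.hstack([z(s,285,245),z(s,333,180)])
cv2.imwrite("pics/zoom0.png",np.vstack([a,b]))
E
```

```text
(no output)
```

View pics/zoom0.png

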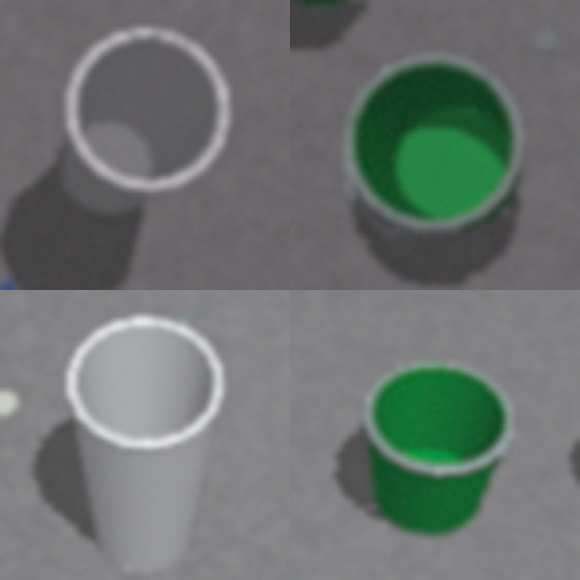

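The zooms show all four rims clearly. Extents in zoom pixels: liner top 65–231 × 26–191, liner scene 66–224 × 25–158, green top 55–232 × 54–231, green scene 75–221 × 72–185. I'll fit a horizontal 3D circle to both views.

```bash
cat > h.py <<'E'
import numpy as np
from rig import env, eyes
from scipy.optimize import least_squares
P={n:eyes.camera_params(n) for n in("scene","top")}
th=np.linspace(0,2*np.pi,200)
def proj(c,n):
    p=P[n];X=c@p["R"].T+p["t"];u=X@p["intrinsics"].T;return u[:,:2]/u[:,2:]
def circ(x,y,z,r): return np.c_[x+r*np.cos(th),y+r*np.sin(th),0*th+z]
def box(c,n): u=proj(c,n);return np.r_[u.min(0),u.max(0)]
def fit(bt,bs,x0):
    f=lambda v:np.r_[box(circ(*v),"top")-bt,box(circ(*v),"scene")-bs]
    r=least_squares(f,x0,x_scale=.01);return r.x,r.fun
k=290/70
def px(b,x0,y0): return np.array([x0+(b[0]+.5)/k-.5,y0+(b[2]+.5)/k-.5,x0+(b[1]+.5)/k-.5,y0+(b[3]+.5)/k-.5])
E
python3 - <<'E'
from h import *
for nm,a,b in [("liner",px((65,231,26,191),284,140),px((66,224,25,158),250,210)),("green",px((55,232,54,231),159,142),px((75,221,72,185),298,145))]:
    v,r=fit(a,b,[.5,0,.1,.03]); print(nm,v.round(4),np.hypot(v[0],v[1]).round(3),r.round(2))
E
```

```text
liner [ 0.6658 -0.0787  0.1269  0.0318] 0.67 [-0.46 -0.55 -0.47 -0.68 -0.95  0.21 -0.65  0.03]
green [0.6575 0.13   0.0617 0.0368] 0.67 [-0.48 -0.17 -0.14 -0.7  -0.96  0.45 -0.29 -0.15]
```

```bash
python3 - <<'E'
import numpy as np
from h import *
def back(u,v,n,z):
    p=P[n];d=p["R"].T@np.linalg.solve(p["intrinsics"],[u,v,1]);c=-p["R"].T@p["t"];return (c+d*(z-c[2])/d[2]).round(3)
print("yel",back(361,272,"top",.125),back(185,219,"scene",.125));print("or",back(176,268,"top",.062),back(276.5,145,"scene",.062));print("small",back(160.5,125,"top",.045))
s=env.observe();R=s["tool_rot"];p=s["position"];print(p,R.T@(np.array([.6655,-.0787,.231])-p)/.75, np.degrees(np.arctan2(R[1,0],R[0,0])))
E
```

```text
yel [ 0.499 -0.145  0.125] [ 0.508 -0.143  0.125]
or [0.499 0.154 0.062] [0.511 0.146 0.062]
small [0.75  0.193 0.045]
[ 0.12848492 -0.53456586  0.23084964] [ 8.38218019e-01 -4.23700066e-01  4.36550962e-04] 13.511971870311113
```

Request:
jog_arm --deltas '[0.838,-0.424,0,0,0,0,-1,0.838,-0.424,0,0,0,0,-1,0.838,-0.424,0,0,0,0,-1,0.838,-0.424,0,0,0,0,-1,0.838,-0.424,0,0,0,0,-1,0.838,-0.424,0,0,0,0,-1,0.838,-0.424,0,0,0,0,-1,0.838,-0.424,0,0,0,0,-1,0.838,-0.424,0,0,0,0,-1,0.838,-0.424,0,0,0,0,-1,0.838,-0.424,0,0,0,0,-1,0.838,-0.424,0,0,0,0,-1]'

```text
time_s: 1.15
position: [0.5108, -0.2092, 0.2312]
tool_rot: [[0.972, 0.234, -0.0], [0.234, -0.972, 0.0], [-0.0, -0.0, -1.0]]
ft_force: [1.7, -1.0, 0.3]
grip_width: 0.0852
```

Request:
jog_arm --deltas '[0.24,-0.12,0,0,0,0,-1,0.24,-0.12,0,0,0,0,-1,0.24,-0.12,0,0,0,0,-1,0.24,-0.12,0,0,0,0,-1,0.24,-0.12,0,0,0,0,-1,0.24,-0.12,0,0,0,0,-1,0.24,-0.12,0,0,0,0,-1,0.24,-0.12,0,0,0,0,-1]'

```text
time_s: 1.82
position: [0.6632, -0.0817, 0.2309]
tool_rot: [[0.972, 0.234, -0.001], [0.234, -0.972, -0.0], [-0.001, -0.0, -1.0]]
ft_force: [-0.2, 0.7, 0.4]
grip_width: 0.0856
```

```bash
python3 - <<'E'
from h import *
import cv2
s=env.observe();print(s["position"],s["time_s"])
im=eyes.get_image("wrist");cv2.imwrite("pics/wrist1.png",im[:,:,::-1])
m=eyes.camera_params("wrist");M=m["mount"]
c=circ(.6655,-.0787,.125,.031)
X=((c-s["position"])@s["tool_rot"]-M[:3,3])@M[:3,:3];u=X@m["intrinsics"].T;u=u[:,:2]/u[:,2:];print("pred",u.min(0),u.max(0))
v=im[:,:,::-1].copy();cv2.polylines(v,[u.astype(int).reshape(-1,1,2)],True,(0,0,255),1);cv2.imwrite("pics/wrist1p.png",v)
E
```

```text
[ 0.66319294 -0.0817162   0.23087368] 1.8167
pred [225.75544731 160.84176582] [314.65860301 245.92289013]
```

View pics/wrist1p.png

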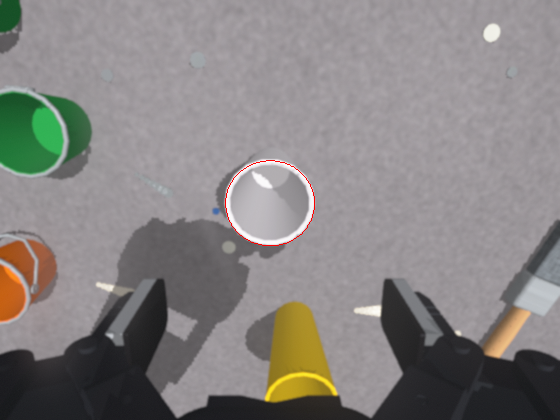

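The wrist picture shows the liner rim at pixel box (226,161)–(315,246), and the predicted circle (red) lies right on it. So the liner estimate is confirmed, and I'll descend and grip.

Request:
jog_arm --deltas '[0.004,-0.003,0.03,0,0,0,-1,0.004,-0.003,0.06,0,0,0,-1,0.004,-0.003,0.09,0,0,0,-1,0.004,-0.003,0.12,0,0,0,-1,0.004,-0.003,0.15,0,0,0,-1,0.004,-0.003,0.18,0,0,0,-1,0.004,-0.003,0.208,0,0,0,-1,0.004,-0.003,0.208,0,0,0,-1,0.004,-0.003,0.208,0,0,0,-1]' --grip_force 25

```text
time_s: 2.62
position: [0.6653, -0.0795, 0.0755]
tool_rot: [[0.973, 0.232, -0.001], [0.232, -0.973, 0.0], [-0.001, -0.001, -1.0]]
ft_force: [0.6, 0.1, 1.1]
grip_width: 0.0855
```

Request:
jog_arm --deltas '[0,0,0,0,0,0,0,0,0,0,0,0,0,0.2,0,0,0,0,0,0,0.4,0,0,0,0,0,0,0.6,0,0,0,0,0,0,0.8,0,0,0,0,0,0,1,0,0,0,0,0,0,1,0,0,0,0,0,0,1,0,0,0,0,0,0,1]' --grip_force 25

```text
time_s: 3.37
position: [0.6669, -0.0789, 0.0777]
tool_rot: [[0.972, 0.234, 0.004], [0.234, -0.972, -0.001], [0.004, 0.002, -1.0]]
ft_force: [-1.1, -0.2, 5.9]
grip_width: 0.0598
```

```bash
python3 - <<'E'
from h import *
import cv2
s=env.observe();print(s["position"],s["time_s"],s["grip_width"],s["ft_force"])
im=eyes.get_image("wrist");cv2.imwrite("pics/wrist2.png",im[:,:,::-1])
E
```

```text
[ 0.66687088 -0.07889387  0.07770317] 3.3667 0.05981353363711949 [-1.13812021 -0.17733455  5.85842232]
```

View pics/wrist2.png

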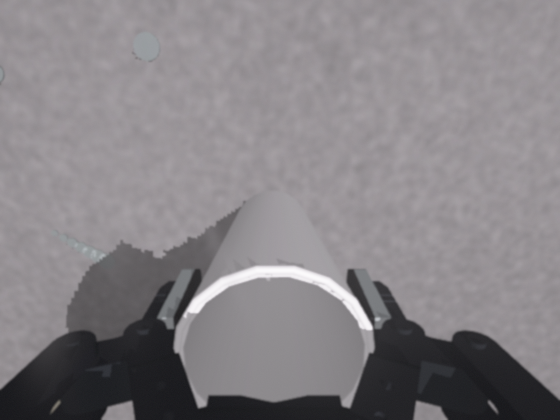

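The wrist picture shows the liner held centrally between the pads, with the rim centred near (275,340). The grip width is 59.8 mm, as expected. Now lifting.

Request:
jog_arm --deltas '[0,0,-0.005,0,0,0,1,0,0,-0.02,0,0,0,1,0,0,-0.04,0,0,0,1,0,0,-0.065,0,0,0,1,0,0,-0.09,0,0,0,1,0,0,-0.115,0,0,0,1,0,0,-0.135,0,0,0,1,0,0,-0.147,0,0,0,1,0,0,-0.147,0,0,0,1,0,0,-0.147,0,0,0,1]' --grip_force 35

```text
time_s: 4.25
position: [0.6658, -0.0786, 0.1857]
tool_rot: [[0.972, 0.234, 0.0], [0.234, -0.972, -0.0], [0.0, 0.0, -1.0]]
ft_force: [0.8, 0.3, -1.8]
grip_width: 0.0599
```

```bash
python3 - <<'E'
from h import *
import cv2
s=env.observe();print(s["position"],s["time_s"],s["grip_width"],s["ft_force"])
a=eyes.get_image("scene");b=eyes.get_image("top");w=eyes.get_image("wrist");cv2.imwrite("pics/scene3.png",a[:,:,::-1]);cv2.imwrite("pics/top3.png",b[:,:,::-1])
cv2.imwrite("pics/z3.png",np.hstack([cv2.resize(a[100:300,180:440],None,fx=1.5,fy=1.5),cv2.resize(w,(400,300))])[:,:,::-1])
E
```

```text
[ 0.6658203  -0.07855892  0.18565237] 4.25 0.059903225597471306 [ 0.80978858  0.34225356 -1.81704169]
```

View pics/z3.png

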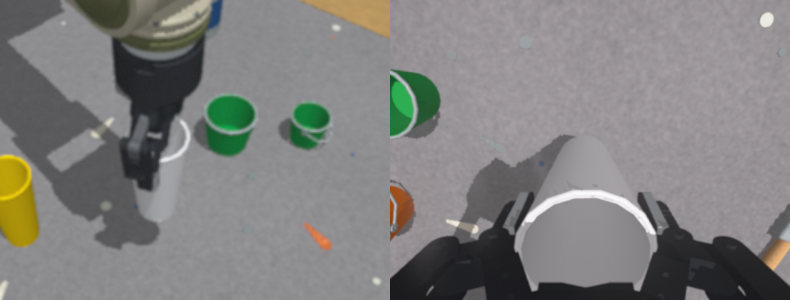

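The scene crop shows the liner lifted and upright in the fingers. Its foot is clear of the table, and the other objects haven't moved. Now moving over the green pot.

Request:
jog_arm --deltas '[0.002,-0.01,0,0,0,0,1,0.007,-0.035,0,0,0,0,1,0.014,-0.07,0,0,0,0,1,0.022,-0.11,0,0,0,0,1,0.03,-0.15,0,0,0,0,1,0.038,-0.19,0,0,0,0,1,0.045,-0.225,0,0,0,0,1,0.05,-0.25,0,0,0,0,1,0.053,-0.266,0,0,0,0,1,0.054,-0.273,0,0,0,0,1,0.054,-0.273,0,0,0,0,1,0.054,-0.273,0,0,0,0,1]'

```text
time_s: 5.4
position: [0.6575, 0.1292, 0.1854]
tool_rot: [[0.972, 0.233, -0.0], [0.233, -0.972, -0.0], [-0.0, 0.0, -1.0]]
ft_force: [0.2, -0.8, -1.4]
grip_width: 0.06
```

```bash
python3 - <<'E'
from h import *
import cv2
s=env.observe();print(s["position"],s["time_s"],s["grip_width"],s["ft_force"])
w=eyes.get_image("wrist");a=eyes.get_image("scene")
m=eyes.camera_params("wrist");M=m["mount"]
v=w[:,:,::-1].copy()
for c in (circ(.6575,.130,.062,.036),circ(.6575,.130,.001,.029)):
    X=((c-s["position"])@s["tool_rot"]-M[:3,3])@M[:3,:3];u=X@m["intrinsics"].T;u=u[:,:2]/u[:,2:]
    cv2.polylines(v,[u.astype(int).reshape(-1,1,2)],True,(0,0,255),1)
cv2.imwrite("pics/w4.png",v)
q=a[:,:,::-1].copy()
for c in (circ(.6575,.130,.062,.036),circ(.6575,.130,.001,.029)): cv2.polylines(q,[proj(c,"scene").astype(int).reshape(-1,1,2)],True,(0,0,255),1)
cv2.imwrite("pics/s4.png",cv2.resize(q[80:230,240:440],None,fx=4,fy=4))
E
```

```text
[0.65754491 0.12923485 0.18537463] 5.4 0.05999047770333775 [ 0.15321515 -0.77218645 -1.35816291]
```

View pics/w4.png

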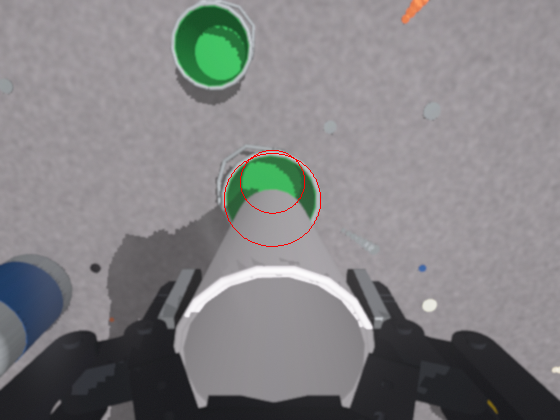

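View pics/s4.png

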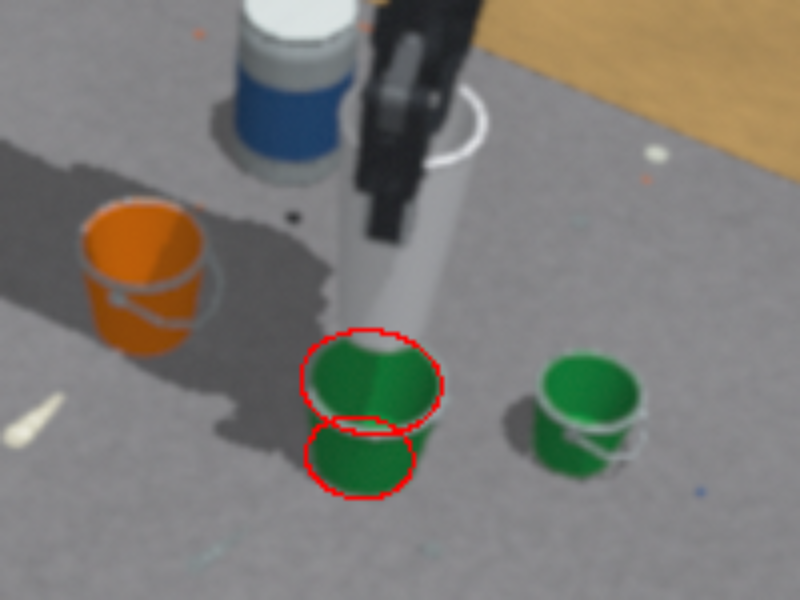

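The wrist and scene overlays put the green pot where it was measured, with the wrist rim top at (272,153) and an offset of at most 2 mm. The liner foot hangs over its mouth. Lowering most of the way.

Request:
jog_arm --deltas '[-0.001,-0.001,0.01,0,0,0,1,-0.001,-0.001,0.02,0,0,0,1,-0.001,-0.001,0.03,0,0,0,1,-0.001,-0.001,0.04,0,0,0,1,-0.001,-0.001,0.05,0,0,0,1,-0.001,-0.001,0.06,0,0,0,1,-0.001,-0.001,0.07,0,0,0,1,-0.001,-0.001,0.08,0,0,0,1,-0.001,-0.001,0.09,0,0,0,1,-0.001,-0.001,0.1,0,0,0,1,-0.001,-0.001,0.107,0,0,0,1,-0.001,-0.001,0.107,0,0,0,1]'

```text
time_s: 6.5
position: [0.6561, 0.1305, 0.1039]
tool_rot: [[0.972, 0.234, -0.002], [0.234, -0.972, -0.0], [-0.002, -0.0, -1.0]]
ft_force: [-0.6, -0.1, -0.9]
grip_width: 0.0597
```

```bash
python3 - <<'E'
from h import *
import cv2
s=env.observe();print(s["position"],s["time_s"],s["grip_width"],s["ft_force"])
w=eyes.get_image("wrist");a=eyes.get_image("scene")
cv2.imwrite("pics/z5.png",np.hstack([cv2.resize(a[80:230,240:440],(400,300)),cv2.resize(w,(400,300))])[:,:,::-1])
E
```

```text
[0.65607501 0.13048063 0.10385833] 6.5 0.059717994875202504 [-0.62592678 -0.07489974 -0.87867722]
```

View pics/z5.png

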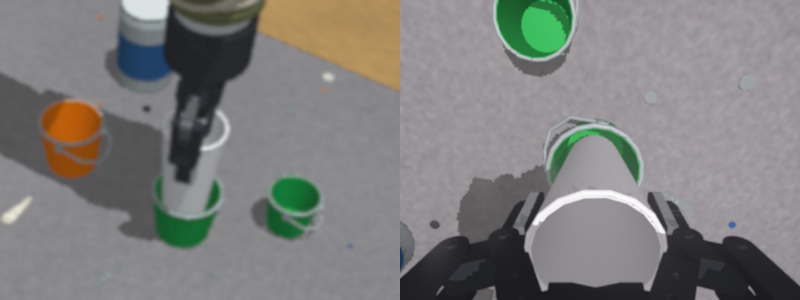

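The liner foot is inside the pot's mouth, well centred (wrist half: pot about 594, liner about 597), with no contact force. Next comes the slow final lowering.

Request:
jog_arm --deltas '[0,0,0.005,0,0,0,1,0,0,0.01,0,0,0,1,0,0,0.015,0,0,0,1,0,0,0.02,0,0,0,1,0,0,0.024,0,0,0,1,0,0,0.024,0,0,0,1,0,0,0.024,0,0,0,1]'

```text
time_s: 7.18
position: [0.6565, 0.1305, 0.0871]
tool_rot: [[0.972, 0.234, -0.0], [0.234, -0.972, 0.0], [-0.0, -0.0, -1.0]]
ft_force: [-0.3, 0.7, -0.8]
grip_width: 0.0594
```

Request:
jog_arm --deltas '[0,0,0.001,0,0,0,1,0,0,0.002,0,0,0,1,0,0,0.002,0,0,0,1,0,0,0.002,0,0,0,1]'

```text
time_s: 7.52
position: [0.6566, 0.1305, 0.0859]
tool_rot: [[0.972, 0.234, 0.0], [0.234, -0.972, 0.0], [0.0, 0.0, -1.0]]
ft_force: [-0.4, -1.1, -0.9]
grip_width: 0.0598
```

Request:
jog_arm --deltas '[0,0,0.001,0,0,0,1,0,0,0.002,0,0,0,1,0,0,0.002,0,0,0,1,0,0,0.002,0,0,0,1]'

```text
time_s: 7.85
position: [0.6565, 0.1305, 0.0843]
tool_rot: [[0.972, 0.234, -0.0], [0.234, -0.972, 0.0], [-0.0, -0.0, -1.0]]
ft_force: [0.7, 0.7, -0.4]
grip_width: 0.0593
```

Request:
jog_arm --deltas '[0,0,0.001,0,0,0,1,0,0,0.002,0,0,0,1,0,0,0.002,0,0,0,1,0,0,0.002,0,0,0,1]'

```text
time_s: 8.18
position: [0.6567, 0.1305, 0.0829]
tool_rot: [[0.972, 0.234, 0.0], [0.234, -0.972, 0.0], [0.0, 0.0, -1.0]]
ft_force: [0.7, 0.6, 0.7]
grip_width: 0.0596
```

Request:
jog_arm --deltas '[0,0,0.001,0,0,0,1,0,0,0.002,0,0,0,1,0,0,0.002,0,0,0,1,0,0,0.002,0,0,0,1]'

```text
time_s: 8.52
position: [0.6572, 0.1308, 0.0828]
tool_rot: [[0.972, 0.234, 0.003], [0.234, -0.972, 0.0], [0.003, 0.0, -1.0]]
ft_force: [-1.2, 1.4, 7.3]
grip_width: 0.0597
```

Upward force came on at TCP z 0.0828, where I had predicted 0.0827, so the liner is on the pot's bottom. Opening gradually.

Request:
jog_arm --deltas '[0,0,0,0,0,0,0.3,0,0,0,0,0,0,0.1,0,0,0,0,0,0,-0.2,0,0,0,0,0,0,-0.5,0,0,0,0,0,0,-0.8,0,0,0,0,0,0,-1,0,0,0,0,0,0,-1,0,0,0,0,0,0,-1,0,0,0,0,0,0,-1]'

```text
time_s: 9.27
position: [0.6565, 0.1305, 0.0812]
tool_rot: [[0.972, 0.234, -0.0], [0.234, -0.972, 0.0], [-0.0, -0.0, -1.0]]
ft_force: [0.5, -0.0, 0.2]
grip_width: 0.0855
```

```bash
python3 - <<'E'
from h import *
import cv2
s=env.observe();print(s["position"],s["time_s"],s["grip_width"],s["ft_force"])
w=eyes.get_image("wrist");a=eyes.get_image("scene")
cv2.imwrite("pics/z6.png",np.hstack([cv2.resize(a[80:230,240:440],(400,300)),cv2.resize(w,(400,300))])[:,:,::-1])
E
```

```text
[0.65653099 0.13048467 0.08116796] 9.2667 0.08548396070803091 [ 0.4716854  -0.0063894   0.15544938]
```

View pics/z6.png

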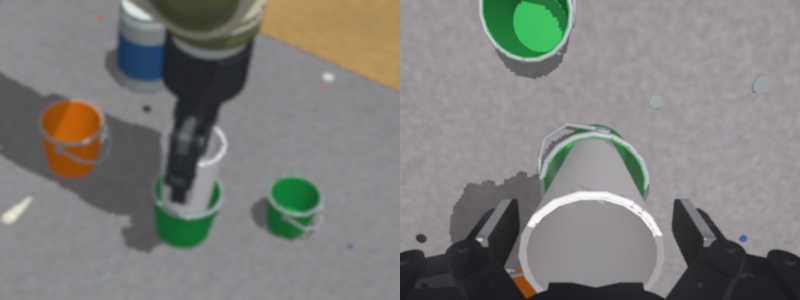

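The fingers are open and clear of the liner on both sides, and the force is zero. Next I'll go straight up, then toward -y and away for a clear view.

Request:
jog_arm --deltas '[0,0,-0.01,0,0,0,-1,0,0,-0.03,0,0,0,-1,0,0,-0.06,0,0,0,-1,0,0,-0.09,0,0,0,-1,0,0,-0.12,0,0,0,-1,0,0,-0.15,0,0,0,-1,0,0,-0.18,0,0,0,-1,0,0,-0.21,0,0,0,-1,0,0,-0.23,0,0,0,-1,0,0,-0.24,0,0,0,-1,0,0,-0.24,0,0,0,-1]'

```text
time_s: 10.28
position: [0.6569, 0.1305, 0.2634]
tool_rot: [[0.972, 0.234, 0.004], [0.234, -0.972, 0.0], [0.003, 0.001, -1.0]]
ft_force: [0.2, 0.2, -0.0]
grip_width: 0.0858
```

Request:
jog_arm --deltas '[0,0.03,0,0,0,0,-1,0,0.07,0,0,0,0,-1,0,0.12,0,0,0,0,-1,0,0.17,0,0,0,0,-1,0,0.22,0,0,0,0,-1,0,0.27,0,0,0,0,-1,-0.05,0.32,0,0,0,0,-1,-0.1,0.36,0,0,0,0,-1,-0.13,0.39,0,0,0,0,-1,-0.15,0.4,0,0,0,0,-1,-0.15,0.4,0,0,0,0,-1,-0.15,0.4,0,0,0,0,-1]'

```text
time_s: 11.28
position: [0.6164, -0.1884, 0.2605]
tool_rot: [[0.973, 0.231, -0.001], [0.231, -0.973, 0.001], [-0.001, -0.001, -1.0]]
ft_force: [-0.1, 0.5, -0.1]
grip_width: 0.0855
```

```bash
python3 - <<'E'
from h import *
import cv2
s=env.observe();print(s["position"],s["time_s"],s["ft_force"])
t=eyes.get_image("top");a=eyes.get_image("scene")
cv2.imwrite("pics/top7.png",t[:,:,::-1]);cv2.imwrite("pics/scene7.png",a[:,:,::-1])
def z(im,x,y,w=35): return cv2.resize(im[y-w:y+w,x-w:x+w],(390,390),interpolation=cv2.INTER_CUBIC)
cv2.imwrite("pics/z7.png",np.hstack([z(t,194,170),z(a,333,160)])[:,:,::-1])
cv2.imwrite("pics/b7.png",np.hstack([cv2.resize(t,(400,300)),cv2.resize(a,(400,300))])[:,:,::-1])
E
```

```text
[ 0.61644253 -0.18835833  0.26049213] 11.2833 [-0.10309171  0.49334787 -0.06843457]
```

View pics/z7.png

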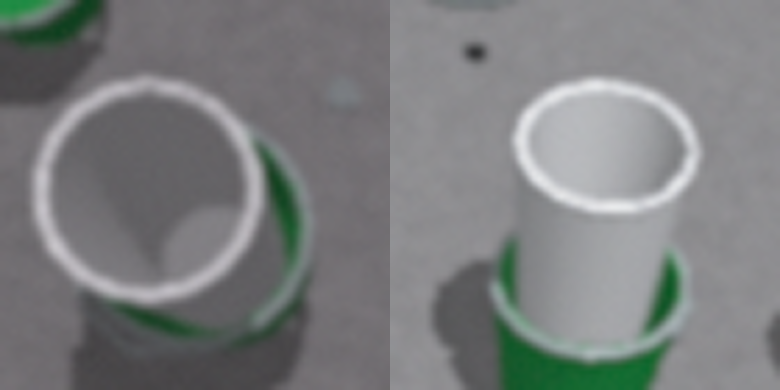

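View pics/b7.png

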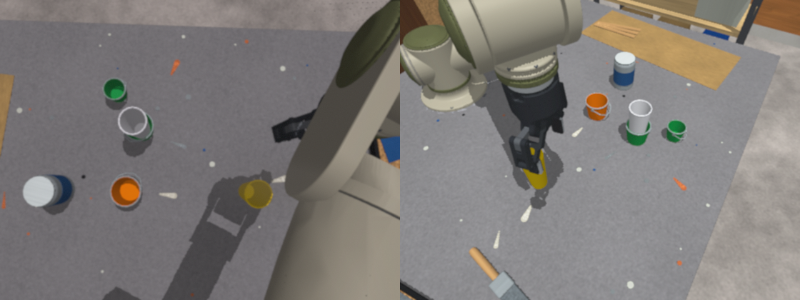

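The zoom shows the liner upright in the pot, with rim extents of 33–264 × 76–302 in the top view and 125–310 × 78–214 in the scene view. Both bystanders are standing. I'll fit the rim height and position as a last check.

```bash
python3 - <<'E'
import h; from h import *
import cv2
h.k=390/70
v,r=fit(px((33,264,76,302),159,135),px((125,310,78,214),298,125),[.65,.13,.13,.03]);print(v.round(4),r.round(2))
import numpy as np
a=cv2.imread("pics/top0.png").astype(int);b=cv2.imread("pics/top7.png").astype(int)
def cen(im,hue):
    B,G,R=im[...,0],im[...,1],im[...,2]
    m=(R-B>70)&((G>R*.55) if hue=="y" else (G<R*.55)); m[:,480:]=0;m[:225]=0
    n,l,s,c=cv2.connectedComponentsWithStats(m.astype(np.uint8));i=1+s[1:,4].argmax();return c[i].round(1),s[i,:]
for q in "yo":print(q,cen(a,q),cen(b,q))
E
```

```text
[0.6563 0.1299 0.1316 0.0319] [-0.48 -0.62 -0.27 -0.47 -0.9   0.65 -0.72 -0.22]
y (array([357.8, 273.6]), array([341, 251,  41,  41, 770], dtype=int32)) (array([355.9, 273.5]), array([336, 252,  46,  39, 682], dtype=int32))
o (array([175.2, 267.7]), array([ 157,  249,   38,   38, 1111], dtype=int32)) (array([175.2, 267.8]), array([ 157,  250,   38,   37, 1105], dtype=int32))
```

```bash
python3 -c "
from rig import close_job
print(close_job())"
```

```text
the job is handed in; nothing more can be done
None
```

I lowered the white liner into the full-size green pot until it touched the bottom, let go, backed the arm off clear, and handed the job in about 11.4 s into the 35 s. The hand-in gives no verdict, so these are my own last checks:

- **Seating:** Upward force came on at TCP height 0.0828 m, against 0.0827 m predicted for fully home. The two-view fit afterwards put the liner rim at z = 0.132 m. The same fit read the rim 2 mm high before the move, so that matches the expected 0.130 m.
- **Position:** The liner axis fitted at (0.656, 0.130), within 2 mm of where the pot was first measured (0.6575, 0.130). The liner looked upright in both views. I did not re-fit the pot itself, but it showed no visible shift.
- **Orange pot:** Its image position was unchanged to 0.1 px.
- **Yellow cup:** Its colour centroid shifted 2 px (about 3 mm). I put this down to the arm's shadow falling on it; it still stands in place.
- **Disagreement between cameras:** The single scene view differed from the top and wrist views by about 1 px (2 mm) throughout, which is within the stated calibration. No check failed.

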